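# Set the length stop on the assembly bench

### The job

Set the length stop for the next trim strip: pinch the black grip of the telescoping stop arm so that its lock button is squeezed in, then draw the arm out along the scale until its pointer stands opposite the brass rider (pointer tip within the rider's width). The arm springs back when let go, so finish while still holding it still at the mark with the button squeezed in; leave the rider and the other things on the bench where they are.

Things in the scene. Friction and masses are not known exactly. Their poses are not given: they have to be found in the camera images.
- gauge: Length-stop gauge, fixed flat on the bench: aluminium plate 12 mm thick (x -58 to +82, y -270 to +260 mm in its frame), a grey 30 mm square tube over its rear half (top at 70 mm), white scale with 10 mm ticks along its front half. Origin at bench height under the middle of the parked grip; y = the way the arm extends, x = from grip to scale, z up. Yaw within 0.35 rad of the world's.
- stop_arm (a joint): How far the telescoping arm is out along the gauge's +y: 0 parked, up to 0.16 m. It carries the black grip, a steel stop plate (4 mm thick, top 85 mm above the bench) just ahead of the grip, and the pointer. Locked while parked: without the button it gives only about 1 mm. A spring pulls it back with 3 to 4 N (plus about 1 N friction); it runs back if let go.
- grip (a point): Middle of the black grip, 62 mm above the bench (button height); moves with the arm, axes as the gauge's. The grip is 36 mm wide (x), 30 to 85 mm above the bench, its waist 50 mm long (y) between end flanges 60 mm wide. Pinch the waist from above, centred here, fingers closing along x: one pad pushes the button in, the other bears on the plain side.
- lock_button (a joint): How far the lock button is pressed: 0 out, 0.007 m fully in (flush). Round grey button, 26 mm across, on the +x side of the grip's waist, 7 mm proud (43 mm over waist and button, 36 mm when in). The lock lets go when it is in by over 4 mm. Spring 3 N at first, 5 N fully in; it springs out when let go. A grip of 15 to 30 N squeezes it right in.
- pointer (a point): Tip of the steel pointer, a bar 6 mm wide (along y) that sticks out from the grip's leading flange towards the scale, 20 mm above the bench. It moves with the arm, +56 mm in x and +32 mm in y from the grip's middle (gauge axes). Axes as the gauge's.
- rider (a joint): Where the rider stands along the scale: equals the stop_arm value at which the pointer is exactly level with it (it varies from 0.05 to 0.14 m). It is stiff: 10 N moves it. Do not move it.
- rider_mark (a point): Middle of the rider's face that looks at the pointer, 20 mm above the bench. The rider is a brass block 24 x 8 x 18 mm (8 mm along the scale) on the scale strip; the pointer tip passes 4 mm in front of it. Axes as the gauge's.
- tub: Bystander: round lidded sealant tub standing upright, 70 mm in diameter, 80 mm tall. Origin at the centre of its underside.
- carton: Bystander: small open cardboard carton, 70 x 90 x 50 mm with a raised flap. Origin at the centre of its underside.
- hardware_tray: Bystander: shallow clear plastic tray with nuts in it, 80 x 110 x 25 mm. Origin at the centre of its underside.

How it is judged:
By the outcome, as a careful person would: the job done as asked, in the order asked, and still so for the second after the job is handed in, while the arm keeps its last pose, push and grip.
It also fails if it takes over 32 s, if anything falls off the work surface, if the arm or the gripper's body presses on something with over 40 N, if the wrist force passes 120 N, or if a joint passes its speed limit or range.

### The arm

A 6-joint arm with a two-finger parallel gripper is mounted at the origin on the work surface. World frame = base frame: x ahead of the robot, y to its left, z up, the work surface at z = 0. Lengths are in mm, angles in rad, forces in N, time in s.
With the tool pointing down it reaches from about 325 to 775 mm from the base axis. Payload 5.5 kg.
Tool frame: the origin (TCP) lies between the finger pads; the fingertips stand 22 mm ahead of it and the grasp point (between the pads) lies 3 mm ahead of it; z points along the fingers, y is the line along which they close (so a half turn about z gives the same grasp; the last joint's range is limited). The gripper opens to 85 mm and grips with 20 to 120 N. Pads are 22 mm wide; open, the fingers measure 114 mm over their backs; the gripper's body (76 mm by 85 mm) begins 54 mm behind the grasp point. The pads swing forward as they close: fully open they stand 13 mm farther back than shut.
Start: joints at [-1.399, 0.091, 1.231, -0, 1.82, -0.057], TCP at [136.084, -584.378, 253.275] pointing down, gripper open.
Joint ranges: [-2.87, 2.87], [-0.86, 2.18], [0.17, 2.46], [-1.51, 4.65], [0.06, 2.69], [-2.65, 2.65]. Speed limits (rad/s): [2.57, 2.57, 3.01, 3.14, 3.14, 3.14].

### API

Orientations are given as a unit quaternion [w, x, y, z].
In Python, from cell import ctrl, optics, hand_in, models gives the robot as it stands.
- The arm moves only by the tool step_arm, never from a script. Its argument "steps" is a list of rows, each an object of numbers: "dx", "dy", "dz": the shift along the tool's x, y, z in units of 30 mm (1.0 is 30 mm); "wx", "wy", "wz": the turn, a rotation vector about the tool's x, y, z in units of 5 degrees (1.0 is 5 degrees). A call has 1 to 10 rows; each row is the pose to reach, as a shift and turn from the pose commanded when the call began, along the tool's axes at that moment; what a row does not reach only later rows make up. A row lasts 1/12 s, in which the tool goes at most 41.7 mm and 7.16 degrees, less where a joint would pass 70% of its speed; a pose out of reach is approached as far as the arm can. A call with a gripper value outside its range is refused whole. "jaw" is the opening, from -1 (shut) to 1 (fully open), set as the call begins (left out, the last holds). The fingers move at their own pace and stop on an object; "newtons" is the grip in N (left out, the last holds). Time passes only in rows, so rows that repeat a pose let the fingers close. It gives the time, the measured TCP pose, the force, the opening and the grip force at its end, in the units of the state.
- ctrl.state(): the state, without advancing time (a new reading comes with each control period).
- optics.snapshot(name): name is "scene" or "top"; returns a dict with "img" (400x640x3 uint8, red, green, blue), "fx", "fy", "cx", "cy" (pixels), "dist" ([k1, k2, p1, p2, k3] as OpenCV has them; the pictures are not rectified), "pose" (4x4, takes a point from camera to world coordinates). Camera axes: x right, y down, z forward; pixel columns grow to the right and rows downward; lengths in mm; the calibration is good to about 2 mm. A picture is of the moment at which its call begins. There is no depth.
- hand_in(): hands the job in; it is judged then, once.
Trained networks look in the newest picture that a camera, given by its name, has taken for a name from the list of things; names that differ only in an ending like _2 or _b are one class to them, and where a whole thing is asked for, a point or a joint stands for the part that bears it (a point fixed in the world has none). Each returns a list of dicts, best first, with "conf" (0 to 1); they miss things now and then, are a little off and sometimes report something else, mostly with a low value. They report only what shows in the picture. A call takes as long as a camera call.
- models.outline_of(camera, name): "pixels" (400x640 bool, what is visible of it) and "location" ([column, row] in pixels, amid what is visible of it).
- models.landmark_of(camera, name): "location" ([column, row] in pixels: a listed point, or the origin of a listed thing).
The state is a dict: "time": time; "qpos": joint angles; "dq": joint speeds; "joint_torque": joint torques, N m; "ee_pos": TCP position; "ee_rot": TCP orientation; "contact_force": force on the tool from outside, world axes, zero at the start; "ft_torque": the same for the moment, N m; "gripper_width": opening from 0.0 (shut) to 1.0 (fully open); "finger_force": force on a finger pad.
Only numpy, scipy, OpenCV 4.12 (cv2) and the standard library are available. Lean on these libraries where they do the work, as an engineer would, in place of code of your own. Each camera call takes 0.05 s, during which the arm holds its last target. There are 200 camera calls.

## Working session

There is one attempt and no reset: what is moved stays moved. The work goes in short steps, Python scripts to look and compute and a tool call to move; the robot and the scene stay as the last step left them, time stands still between calls to the robot, and variables do not carry over. Pictures are saved under pics/ and viewed, at most 10 in all, crops included, and the job is handed in when it is done.

Besides the shell and the picture viewer there is one more tool, called as name([rows], argument=value, ...), one row to a line, values as JSON. step_arm: Moves the arm, as the interface text tells. Its arguments: {"type":"object","properties":{"steps":{"type":"array","items":{"type":"object","properties":{"dx":{"type":"number"},"dy":{"type":"number"},"dz":{"type":"number"},"wx":{"type":"number"},"wy":{"type":"number"},"wz":{"type":"number"}}}},"jaw":{"type":"number"},"newtons":{"type":"number"}},"required":["steps"]}

```bash
mkdir -p pics
cat > h.py <<'E'
import numpy as np, cv2
from cell import ctrl, optics, hand_in, models
def ray(s,px):
    K=np.array([[s['fx'],0,s['cx']],[0,s['fy'],s['cy']],[0,0,1]])
    u=cv2.undistortPoints(np.array([[px]],float),K,np.array(s['dist'],float))[0,0]
    P=np.array(s['pose']); d=P[:3,:3]@[u[0],u[1],1]; return P[:3,3],d
def onz(s,px,z):
    o,d=ray(s,px); return o+d*(z-o[2])/d[2]
def tri(a,pa,b,pb):
    o1,d1=ray(a,pa);o2,d2=ray(b,pb)
    t=np.linalg.lstsq(np.c_[d1,-d2],o2-o1,rcond=None)[0]
    p,q=o1+d1*t[0],o2+d2*t[1]; return (p+q)/2,np.linalg.norm(p-q)
def proj(s,p):
    P=np.linalg.inv(np.array(s['pose'])); K=np.array([[s['fx'],0,s['cx']],[0,s['fy'],s['cy']],[0,0,1]])
    return cv2.projectPoints(np.array([p],float),cv2.Rodrigues(P[:3,:3])[0],P[:3,3],K,np.array(s['dist'],float))[0][0,0]
E
python3 - <<'E'
from h import *
np.set_printoptions(precision=1,suppress=True)
S={c:optics.snapshot(c) for c in("scene","top")}
for c in S: cv2.imwrite(f'pics/{c}0.png',S[c]['img'][:,:,::-1]); print(c,np.array(S[c]['pose'])[:3,3])
Z=dict(gauge=0,grip=62,pointer=20,rider_mark=20,tub=0,carton=0,hardware_tray=0)
for n,z in Z.items():
    L={}
    for c in S:
        r=models.landmark_of(c,n)
        for q in r[:2]: print(n,c,round(q['conf'],2),np.array(q['location']),onz(S[c],q['location'],z))
        if r: L[c]=r[0]['location']
    if len(L)==2: print('  tri',*tri(S['scene'],L['scene'],S['top'],L['top']))
s=ctrl.state(); print(s['time'],s['ee_pos'],s['ee_rot'])
E
```

```text
scene [1242.  -394.3  652. ]
top [495.2  61.9 983.8]
gauge scene 0.96 [279.3 228.5] [497.7   9.6   0. ]
gauge top 0.95 [347.2 232.2] [482.2  11.2   0. ]
  tri [483.7  13.5 -10.6] 6.519340228044996
grip scene 0.6 [274.2 200.5] [471.6  15.2  62. ]
grip top 0.97 [350.2 233.2] [481.2   8.6  62. ]
  tri [481.6   9.4  69.8] 0.8914654859610548
pointer scene 0.7 [301.6 221. ] [525.6  53.8  20. ]
pointer top 0.62 [328.9 209.3] [527.9  50.5  20. ]
  tri [528.3  51.2  22.7] 1.5932719477744124
rider_mark scene 0.47 [343.1 204.9] [528.6 171.4  20. ]
rider_mark top 0.58 [264.1 218.3] [506.2 181.9  20. ]
  tri [507.4 185.7   2. ] 3.8570066418047375
tub scene 0.93 [252.9 291.8] [ 643.2 -137.7    0. ]
tub top 0.82 [415.6 157.8] [ 640.8 -128.     0. ]
  tri [ 640.  -132.4   -5.8] 7.302389396849327
carton scene 0.96 [369.7 170.9] [416.1 351.3   0. ]
carton top 0.72 [183.5 263.3] [408.4 349.4   0. ]
carton top 0.44 [344.9 231.7] [483.1  16.    0. ]
  tri [409.7 353.2  -4.3] 5.944023706736076
hardware_tray scene 0.88 [330.6 253.2] [636.4  56.1   0. ]
hardware_tray top 0.79 [323.3 159.9] [631.5  64.6   0. ]
  tri [631.2  62.7  -6.8] 4.422122807209245
0.8 [ 136.1 -584.4  253.3] [ 0.   1.   0.1 -0. ]
```

Run:
```python
import cv2
a=cv2.imread('pics/top0.png')[120:320,200:460]; cv2.imwrite('pics/top0c.png',cv2.resize(a,(780,600),interpolation=2))
a=cv2.imread('pics/scene0.png')[120:320,200:460]; cv2.imwrite('pics/scene0c.png',cv2.resize(a,(780,600),interpolation=2))
```

```text
(no output)
```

View pics/top0c.png

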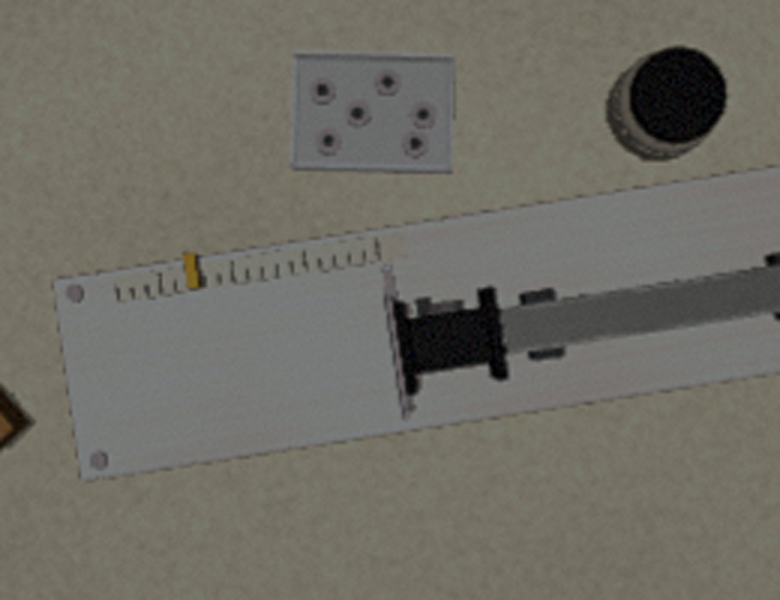

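View pics/scene0c.png

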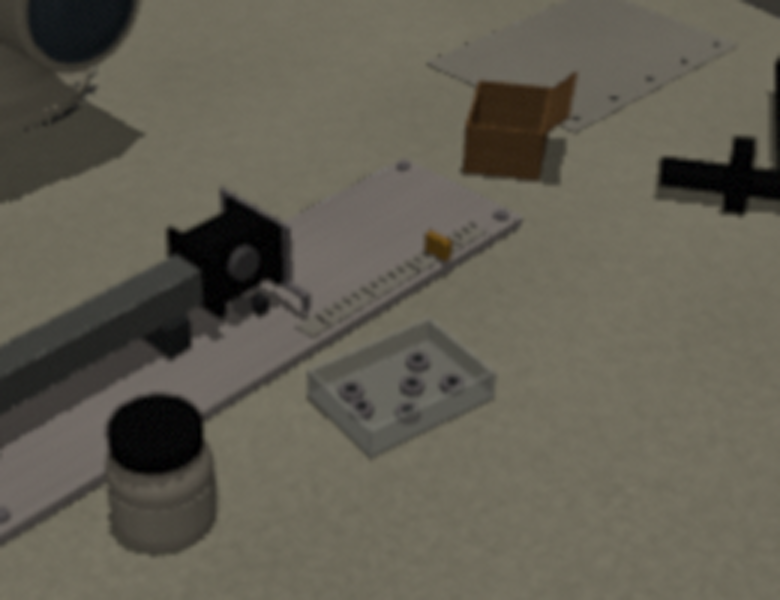

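The top view shows the grip at crop (450,340), the rider at (192,270) and the plate's left corners at (55,282) and (82,480). The grey button is on the scale side. The scene view confirms this: button at (243,262), pointer tip at (303,300), rider at (437,245). Next I fit the gauge pose.

```bash
cat > fit.py <<'E'
from h import *
from scipy.optimize import least_squares
from scipy.spatial.transform import Rotation as R
def c2(x,y): return [200+x/3-.33,120+y/3-.33]
np.set_printoptions(precision=3,suppress=True)
S={c:optics.snapshot(c) for c in("scene","top")}
obs=[('top',c2(55,282),(82,260,12)),('top',c2(82,480),(-58,260,12)),('scene',c2(521,222),(82,260,12)),
('top',[350.2,233.2],(0,0,62)),('scene',c2(243,262),(25,0,62)),('top',[328.9,209.3],(56,32,20)),('scene',[301.6,221],(56,32,20))]
def g2w(p,q): c,s=np.cos(p[2]),np.sin(p[2]); return np.array([p[0]+c*q[0]-s*q[1],p[1]+s*q[0]+c*q[1],q[2]])
f=lambda p:np.concatenate([proj(S[c],g2w(p,q))-px for c,px,q in obs])
E
cat > a.py <<'E'
from fit import *
r=least_squares(f,[481,9,.15],loss='soft_l1'); p=r.x; print(p); print(f(p).reshape(-1,2))
e=onz(S['top'],c2(780,168),12); e0=onz(S['top'],c2(55,282),12); print('edge yaw',np.arctan2(-(e0-e)[0],(e0-e)[1]))
for c,px,z in(('top',c2(191,254),29),('top',c2(193,288),20),('top',c2(190,268),29),('scene',c2(434,250),20),('scene',c2(437,236),29)):
    w=onz(S[c],px,z)-[p[0],p[1],0]; cc,s=np.cos(p[2]),np.sin(p[2]); print(c,'rider in gauge',w[0]*cc+w[1]*s,-w[0]*s+w[1]*cc-32)
for n in('rider_mark','rider'):
  for c in S:
    for q in models.outline_of(c,n)[:2]: print(n,c,q['conf'],q['location'],q['pixels'].sum())
s=ctrl.state(); M=R.from_quat(np.roll(s['ee_rot'],-1)).as_matrix(); print(s['time'],s['ee_pos'],M,s['gripper_width'])
G=R.from_euler('z',p[2]).as_matrix()
for sg in(1,-1):
    T=np.c_[G@[0,sg,0],G@[sg,0,0],[0,0,-1]]
    print('turn 5deg',R.from_matrix(M.T@T).as_rotvec()/np.radians(5))
print('shift30 to above grip z150',M.T@(np.r_[p[:2],150]-s['ee_pos'])/30, 'to 65',M.T@(np.r_[p[:2],65]-s['ee_pos'])/30)
E
python3 a.py
```

```text
[479.597   8.924   0.174]
[[-0.373 -1.003]
 [-0.024  0.732]
 [ 0.021 -2.412]
 [-0.204  0.841]
 [ 0.107  0.492]
 [ 0.197 -0.616]
 [-0.492  1.327]]
edge yaw 0.18204454732582037
top rider in gauge 83.99976715875385 130.19674839867793
top rider in gauge 61.48992134594732 133.1747805995172
top rider in gauge 74.76314796011627 132.1947343908627
scene rider in gauge 73.06909887261503 127.60027026466335
scene rider in gauge 69.89695572096016 134.24709361829954
rider_mark scene 0.69 [332.4, 247.3] 1757
rider_mark scene 0.66 [345.2, 202.5] 72
rider_mark top 0.51 [263.8, 212.7] 55
rider scene 0.18 [276.6, 203.4] 1111
rider top 0.42 [264.7, 210.1] 29
1.1 [ 136.09  -584.375  253.275] [[ 0.974  0.227 -0.   ]
 [ 0.227 -0.974  0.   ]
 [-0.    -0.    -1.   ]] 1.0018807439821371
turn 5deg [ -0.     -0.    -17.376]
turn 5deg [-0.     0.    18.624]
shift30 to above grip z150 [ 15.637 -16.664   3.443] to 65 [ 15.637 -16.664   6.276]
```

step_arm([
  {"dx": 7.8, "dy": -8.3, "dz": 1.5, "wz": -8.7},
  {"dx": 7.8, "dy": -8.3, "dz": 1.5, "wz": -8.7},
  {"dx": 7.8, "dy": -8.3, "dz": 1.5, "wz": -8.7},
  {"dx": 7.8, "dy": -8.3, "dz": 1.5, "wz": -8.7},
  {"dx": 7.8, "dy": -8.3, "dz": 1.5, "wz": -8.7},
  {"dx": 7.8, "dy": -8.3, "dz": 1.5, "wz": -8.7},
  {"dx": 7.8, "dy": -8.3, "dz": 1.5, "wz": -8.7},
  {"dx": 7.8, "dy": -8.3, "dz": 1.5, "wz": -8.7},
  {"dx": 7.8, "dy": -8.3, "dz": 1.5, "wz": -8.7},
  {"dx": 7.8, "dy": -8.3, "dz": 1.5, "wz": -8.7},
], jaw=1, newtons=25)

```text
validation failed for argument at $.st...
```

```bash
cat > where.py <<'E'
from h import *
from scipy.spatial.transform import Rotation as R
np.set_printoptions(precision=3,suppress=True)
P=np.array([479.6,8.9,.177]); 
def go(t,yaw=P[2]):
    s=ctrl.state(); M=R.from_quat(np.roll(s['ee_rot'],-1)).as_matrix()
    G=R.from_euler('z',yaw).as_matrix(); T=np.c_[G@[0,1,0],G@[1,0,0],[0,0,-1]]
    print(s['time'],s['ee_pos'],'shift',M.T@(np.array(t)-s['ee_pos'])/30,'turn',R.from_matrix(M.T@T).as_rotvec()/np.radians(5),'F',s['contact_force'],s['finger_force'],s['gripper_width'],s['qpos'])
E
python3 -c "
from where import *
go([P[0],P[1],150])"
```

```text
1.1 [ 136.09  -584.375  253.275] shift [ 15.637 -16.663   3.443] turn [ -0.     -0.    -17.406] F [-0.76   1.019  0.017] 0.0 1.0018807439821371 [-1.399  0.091  1.231 -0.     1.82  -0.057]
```

step_arm([
  {"dx": 0.8, "dy": -0.8, "dz": 0.15, "wx": 0, "wy": 0, "wz": -0.9},
  {"dx": 1.6, "dy": -1.7, "dz": 0.3, "wx": 0, "wy": 0, "wz": -1.8},
  {"dx": 2.4, "dy": -2.6, "dz": 0.45, "wx": 0, "wy": 0, "wz": -2.7},
  {"dx": 3.2, "dy": -3.4, "dz": 0.6, "wx": 0, "wy": 0, "wz": -3.6},
  {"dx": 4.0, "dy": -4.3, "dz": 0.75, "wx": 0, "wy": 0, "wz": -4.4},
  {"dx": 4.8, "dy": -5.1, "dz": 0.9, "wx": 0, "wy": 0, "wz": -5.3},
  {"dx": 5.6, "dy": -6.0, "dz": 1.05, "wx": 0, "wy": 0, "wz": -6.2},
  {"dx": 6.4, "dy": -6.8, "dz": 1.2, "wx": 0, "wy": 0, "wz": -7.1},
  {"dx": 7.2, "dy": -7.7, "dz": 1.35, "wx": 0, "wy": 0, "wz": -8.0},
  {"dx": 7.8, "dy": -8.3, "dz": 1.5, "wx": 0, "wy": 0, "wz": -8.7},
], jaw=1, newtons=25)

```text
time: 1.93
ee_pos: [308.3, -286.5, 208.5]
ee_rot: [0.0, 0.879, 0.476, 0.0]
contact_force: [0.2, 0.1, 0.5]
gripper_width: 0.995
finger_force: 0.0
```

```bash
python3 -c "
from where import *
go([P[0],P[1],150])"
```

```text
1.9333 [ 308.349 -286.501  208.46 ] shift [11.365 -0.599  1.954] turn [ 0.013 -0.001 -8.65 ] F [0.192 0.083 0.495] 0.0 0.9951379451574228 [-0.83  -0.405  1.756  0.001  1.79  -0.252]
```

step_arm([
  {"dx": 1.2, "dy": -0.05, "dz": 0.2, "wx": 0, "wy": 0, "wz": -0.9},
  {"dx": 2.4, "dy": -0.1, "dz": 0.4, "wx": 0, "wy": 0, "wz": -1.8},
  {"dx": 3.6, "dy": -0.2, "dz": 0.6, "wx": 0, "wy": 0, "wz": -2.7},
  {"dx": 4.8, "dy": -0.25, "dz": 0.8, "wx": 0, "wy": 0, "wz": -3.6},
  {"dx": 6.0, "dy": -0.3, "dz": 1.0, "wx": 0, "wy": 0, "wz": -4.5},
  {"dx": 7.2, "dy": -0.4, "dz": 1.2, "wx": 0, "wy": 0, "wz": -5.4},
  {"dx": 8.4, "dy": -0.45, "dz": 1.4, "wx": 0, "wy": 0, "wz": -6.3},
  {"dx": 9.6, "dy": -0.5, "dz": 1.6, "wx": 0, "wy": 0, "wz": -7.2},
  {"dx": 10.7, "dy": -0.55, "dz": 1.8, "wx": 0, "wy": 0, "wz": -8.0},
  {"dx": 11.37, "dy": -0.6, "dz": 1.95, "wx": 0, "wy": 0, "wz": -8.65},
])

```text
time: 2.77
ee_pos: [481.1, 8.8, 149.3]
ee_rot: [-0.0, 0.641, 0.767, 0.0]
contact_force: [-0.3, -0.1, 0.1]
gripper_width: 1.0
finger_force: 0.0
```

```bash
python3 -c "
from where import *
S={c:optics.snapshot(c) for c in('scene','top')}
go([P[0],P[1],65])
for c in S:
  for n in('grip','gauge'):
    for q in models.landmark_of(c,n)[:1]: print(c,n,q['conf'],q['location'],onz(S[c],q['location'],62))
a=S['scene']['img'][130:280,200:400,::-1]; b=S['top']['img'][140:290,240:440,::-1]
cv2.imwrite('pics/b.png',cv2.resize(np.vstack([a,b]),(800,1200),interpolation=2)[::2,::2] if 0 else cv2.resize(np.hstack([a,b]),(800,300),interpolation=2))
"
```

```text
2.8667 [480.555   8.569 148.574] shift [ 0.013 -0.025  2.786] turn [-0.019 -0.015  0.007] F [-0.133 -1.645 -0.228] 0.0 1.0025845133105933 [-0.054 -0.228  1.721  0.001  1.651 -0.231]
scene grip 0.7 [276.7, 199.6] [471.741  21.769  62.   ]
scene gauge 0.89 [278.8, 225.8] [559.797 -24.87   62.   ]
```

View pics/b.png

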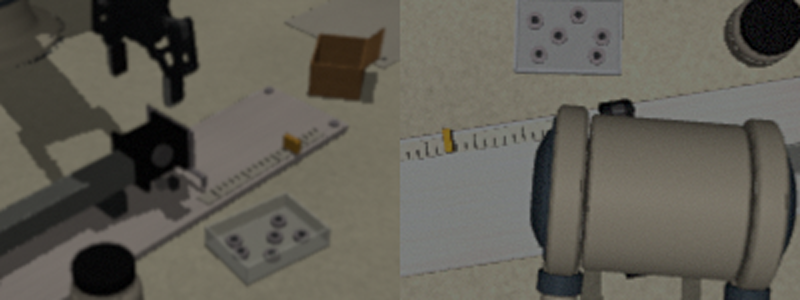

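The gripper hangs over the grip, with its fingers at about (118,60) and (175,90) either side of the waist in the scene crop. The top view is blocked by the arm. I'm descending now.

step_arm([
  {"dx": 0, "dy": 0, "dz": 0.5, "wx": 0, "wy": 0, "wz": 0},
  {"dx": 0, "dy": 0, "dz": 1.0, "wx": 0, "wy": 0, "wz": 0},
  {"dx": 0, "dy": 0, "dz": 1.4, "wx": 0, "wy": 0, "wz": 0},
  {"dx": 0, "dy": 0, "dz": 1.8, "wx": 0, "wy": 0, "wz": 0},
  {"dx": 0, "dy": 0, "dz": 2.2, "wx": 0, "wy": 0, "wz": 0},
  {"dx": 0, "dy": 0, "dz": 2.5, "wx": 0, "wy": 0, "wz": 0},
  {"dx": 0, "dy": 0, "dz": 2.8, "wx": 0, "wy": 0, "wz": 0},
  {"dx": 0, "dy": 0, "dz": 2.8, "wx": 0, "wy": 0, "wz": 0},
])

```text
time: 3.73
ee_pos: [479.1, 5.9, 63.5]
ee_rot: [-0.001, 0.644, 0.765, -0.001]
contact_force: [0.1, 0.2, 0.2]
gripper_width: 1.0
finger_force: 0.0
```

step_arm([
  {"dx": 0, "dy": 0, "dz": 0, "wx": 0, "wy": 0, "wz": 0},
  {"dx": 0, "dy": 0, "dz": 0, "wx": 0, "wy": 0, "wz": 0},
  {"dx": 0, "dy": 0, "dz": 0, "wx": 0, "wy": 0, "wz": 0},
  {"dx": 0, "dy": 0, "dz": 0, "wx": 0, "wy": 0, "wz": 0},
  {"dx": 0, "dy": 0, "dz": 0, "wx": 0, "wy": 0, "wz": 0},
  {"dx": 0, "dy": 0, "dz": 0, "wx": 0, "wy": 0, "wz": 0},
  {"dx": 0, "dy": 0, "dz": 0, "wx": 0, "wy": 0, "wz": 0},
  {"dx": 0, "dy": 0, "dz": 0, "wx": 0, "wy": 0, "wz": 0},
], jaw=-1, newtons=25)

```text
time: 4.4
ee_pos: [481.4, 6.0, 67.4]
ee_rot: [0.001, 0.644, 0.765, 0.001]
contact_force: [3.1, 0.9, 5.2]
gripper_width: 0.42
finger_force: 28.3
```

```bash
python3 -c "
from where import *
go([P[0],P[1],65])"
```

```text
4.4 [481.41    5.976  67.446] shift [ 0.106 -0.043  0.081] turn [ 0.04   0.008 -0.051] F [3.134 0.923 5.229] 28.304333835840225 0.4196683876991707 [-0.058 -0.192  1.834  0.     1.495 -0.231]
```

Opening is 0.42, about 36 mm, so the button is fully in. Now I draw the arm out, most of the way first.

step_arm([
  {"dx": 0.2, "dy": 0, "dz": 0, "wx": 0, "wy": 0, "wz": 0},
  {"dx": 0.6, "dy": 0, "dz": 0, "wx": 0, "wy": 0, "wz": 0},
  {"dx": 1.0, "dy": 0, "dz": 0, "wx": 0, "wy": 0, "wz": 0},
  {"dx": 1.5, "dy": 0, "dz": 0, "wx": 0, "wy": 0, "wz": 0},
  {"dx": 2.0, "dy": 0, "dz": 0, "wx": 0, "wy": 0, "wz": 0},
  {"dx": 2.5, "dy": 0, "dz": 0, "wx": 0, "wy": 0, "wz": 0},
  {"dx": 3.0, "dy": 0, "dz": 0, "wx": 0, "wy": 0, "wz": 0},
  {"dx": 3.4, "dy": 0, "dz": 0, "wx": 0, "wy": 0, "wz": 0},
  {"dx": 3.8, "dy": 0, "dz": 0, "wx": 0, "wy": 0, "wz": 0},
  {"dx": 3.8, "dy": 0, "dz": 0, "wx": 0, "wy": 0, "wz": 0},
])

```text
time: 5.23
ee_pos: [460.8, 119.1, 67.4]
ee_rot: [0.001, 0.643, 0.766, 0.0]
contact_force: [-2.7, -2.3, 8.8]
gripper_width: 0.42
finger_force: 27.6
```

```bash
python3 -c "
from where import *
S={c:optics.snapshot(c) for c in('scene','top')}
go([P[0],P[1],65])
for c in S:
  for n in('pointer','rider_mark','grip'):
    for q in models.landmark_of(c,n)[:2]: print(c,n,q['conf'],q['location'],onz(S[c],q['location'],62 if n=='grip' else 20))
a=S['scene']['img'][170:270,270:400,::-1]
cv2.imwrite('pics/c.png',cv2.resize(a,(780,600),interpolation=2))
cv2.imwrite('pics/d.png',cv2.resize(S['top']['img'][150:270,220:380,::-1],(800,600),interpolation=2))
"
```

```text
5.3333 [460.973 118.114  67.414] shift [-3.693 -0.015  0.086] turn [ 0.014  0.019 -0.046] F [-2.972 -2.888  9.2  ] 27.92047217488289 0.41784359492253426 [ 0.18  -0.205  1.847 -0.002  1.499  0.008]
scene pointer 0.84 [335.0, 204.1] [514.641 157.39   20.   ]
scene rider_mark 0.6 [340.2, 200.5] [509.477 177.04   20.   ]
scene rider_mark 0.17 [368.4, 171.4] [441.454 323.841  20.   ]
scene grip 0.57 [309.6, 181.9] [451.326 126.445  62.   ]
scene grip 0.34 [342.4, 200.0] [559.415 144.43   62.   ]
top rider_mark 0.49 [264.0, 216.8] [509.203 182.193  20.   ]
```

View pics/c.png

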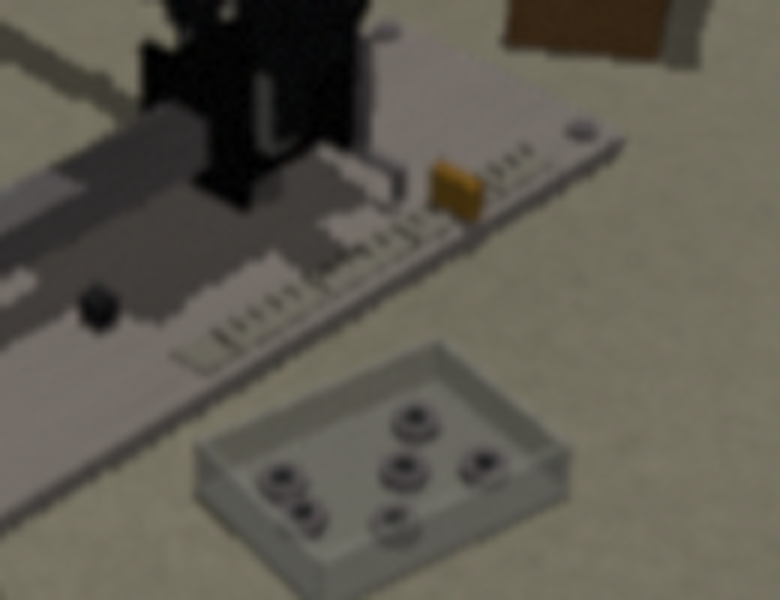

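View pics/d.png

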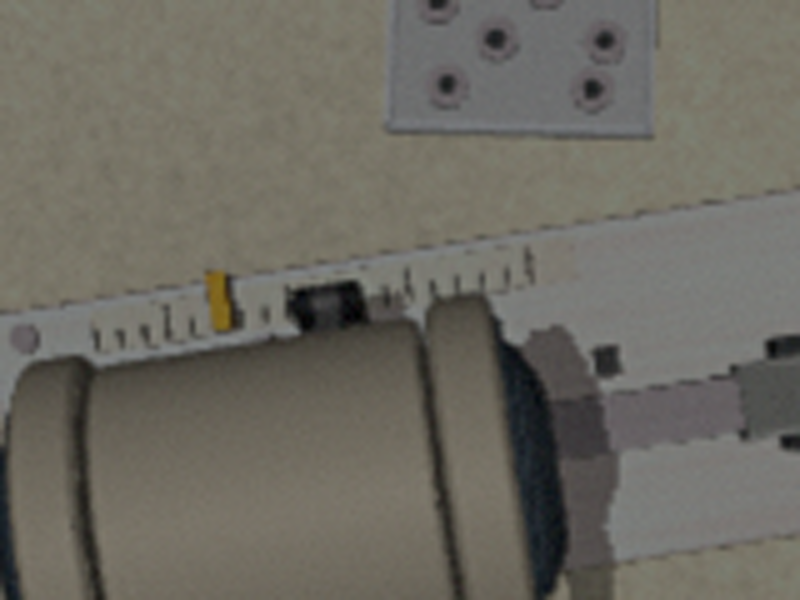

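The scene crop shows the pointer end face at (397,185), just short of the brass rider at (457,190). The top view is mostly hidden by the arm, with the rider at (218,300). I'll fit the rider silhouette with a box model and correct each camera's bias using the pointer.

```bash
cat > b.py <<'E'
from h import *
from scipy.optimize import least_squares
np.set_printoptions(precision=2,suppress=True)
S={c:optics.snapshot(c) for c in('scene','top')}
old={c:cv2.imread(f'pics/{c}0.png')[:,:,::-1] for c in S}
p=np.array([479.6,8.9,.175])
def g2w(q): c,s=np.cos(p[2]),np.sin(p[2]); return np.array([p[0]+c*q[0]-s*q[1],p[1]+s*q[0]+c*q[1],q[2]])
def brass(img):
    h=cv2.cvtColor(np.ascontiguousarray(img),cv2.COLOR_RGB2HSV); m=((h[...,0]>12)&(h[...,0]<32)&(h[...,1]>110)&(h[...,2]>60)).astype(np.uint8)
    m[:, :230]=0; m[:190]=0 if 0 else m[:190]
    n,l,st,ce=cv2.connectedComponentsWithStats(m); return [(st[i,4],ce[i],st[i,:4]) for i in range(1,n) if st[i,4]>12]
def cen(s,r,dx=0):
    pts=[proj(s,g2w((x+dx,32+r+y,z))) for x in(60,84) for y in(-4,4) for z in(12,30)] # face x=60
    h=cv2.convexHull(np.array(pts,np.float32)*16); M=cv2.moments(h); return np.array([M['m10']/M['m00'],M['m01']/M['m00']])/16
for c in S:
    for img in(S[c]['img'],old[c]):
        for b in brass(img):
            if not(250<b[1][0]<360 and 190<b[1][1]<225): continue
            f=least_squares(lambda v:cen(S[c],v[0],v[1])-b[1],[130,0],diff_step=1e-3); print(c,b,'r,dx',f.x,'r only',least_squares(lambda v:cen(S[c],v[0])-b[1],[130],diff_step=1e-3).x)
for n,d in(('parked',0),('now',114)):
    for c in S:
        print(n,c,'pointer tip pred',proj(S[c],g2w((56,32+d,20))),'px/mm along y',proj(S[c],g2w((56,33+d,20)))-proj(S[c],g2w((56,32+d,20))))
print([proj(S['top'],g2w((70,32+10*k,12.5))) for k in(0,5,10,15)])
E
python3 b.py
```

```text
scene (np.int32(60), array([345.58, 201.43]), array([342, 197,   9,  10], dtype=int32)) r,dx [133.39   0.  ] r only [133.39]
scene (np.int32(57), array([345.65, 201.37]), array([342, 197,   9,  10], dtype=int32)) r,dx [133.67   0.  ] r only [133.67]
top (np.int32(45), array([263.38, 209.58]), array([261, 204,   6,  12], dtype=int32)) r,dx [132.48   0.  ] r only [132.48]
top (np.int32(43), array([263.28, 209.49]), array([261, 204,   5,  12], dtype=int32)) r,dx [132.65   0.  ] r only [132.65]
parked scene pointer tip pred [301.11 222.32] px/mm along y [ 0.32 -0.19]
parked top pointer tip pred [329.09 208.7 ] px/mm along y [-0.49  0.07]
now scene pointer tip pred [335.36 202.41] px/mm along y [ 0.28 -0.16]
now top pointer tip pred [273.69 217.  ] px/mm along y [-0.49  0.07]
[array([328.03, 202.08]), array([303.92, 205.69]), array([279.83, 209.3 ]), array([255.78, 212.91])]
```

step_arm([
  {"dx": 0.15, "dy": 0, "dz": 0, "wx": 0, "wy": 0, "wz": 0},
  {"dx": 0.3, "dy": 0, "dz": 0, "wx": 0, "wy": 0, "wz": 0},
  {"dx": 0.45, "dy": 0, "dz": 0, "wx": 0, "wy": 0, "wz": 0},
  {"dx": 0.55, "dy": 0, "dz": 0, "wx": 0, "wy": 0, "wz": 0},
  {"dx": 0.61, "dy": 0, "dz": 0, "wx": 0, "wy": 0, "wz": 0},
  {"dx": 0.61, "dy": 0, "dz": 0, "wx": 0, "wy": 0, "wz": 0},
  {"dx": 0.61, "dy": 0, "dz": 0, "wx": 0, "wy": 0, "wz": 0},
])

```text
time: 6.32
ee_pos: [457.8, 135.7, 67.4]
ee_rot: [0.001, 0.644, 0.765, -0.0]
contact_force: [-4.0, -3.5, 8.9]
gripper_width: 0.421
finger_force: 28.3
```

```bash
python3 -c "
from where import *
S={c:optics.snapshot(c) for c in('scene','top')}
go([P[0],P[1],65])
s=ctrl.state();print('travel',np.hypot(*(np.array(s['ee_pos'])-[481.4,6,0])[:2]))
for c in S:
  for n in('pointer','rider_mark'):
    for q in models.landmark_of(c,n)[:2]: print(c,n,q['conf'],q['location'])
    for q in models.outline_of(c,n)[:2]: print(c,n,'outl',q['conf'],q['location'],q['pixels'].sum())
a=S['scene']['img'][180:225,315:375,::-1]
cv2.imwrite('pics/e.png',cv2.resize(np.clip(a*1.8,0,255).astype('uint8'),(800,600),interpolation=2))
sys=__import__('sys');sys.argv=['b']
exec(open('b.py').read().split('for n,d')[0])
for d in (128,132,136): print(d,proj(S['scene'],g2w((56,32+d,20))),proj(S['scene'],g2w((60,32+d,20))))
"
```

```text
6.4167 [457.819 135.621  67.464] shift [-4.286 -0.009  0.089] turn [ 0.011  0.019 -0.054] F [-3.647 -4.502  9.426] 28.367994502186775 0.41817795267531793 [ 0.218 -0.201  1.842 -0.002  1.499  0.046]
travel 131.7486608613897
scene pointer 0.89 [340.1, 199.6]
scene pointer 0.67 [334.9, 252.4]
scene pointer outl 0.83 [302.7, 192.9] 1223
scene rider_mark 0.46 [342.9, 200.2]
scene rider_mark outl 0.61 [346.2, 199.9] 81
top pointer outl 0.91 [343.7, 232.9] 593
top rider_mark 0.51 [184.1, 263.7]
top rider_mark 0.39 [264.0, 220.2]
top rider_mark outl 0.52 [262.9, 210.7] 53
scene (np.int32(61), array([345.52, 201.36]), array([342, 197,   9,  10], dtype=int32)) r,dx [133.35   0.  ] r only [133.35]
scene (np.int32(57), array([345.65, 201.37]), array([342, 197,   9,  10], dtype=int32)) r,dx [133.67   0.  ] r only [133.67]
top (np.int32(44), array([263.32, 209.45]), array([261, 204,   5,  12], dtype=int32)) r,dx [132.56   0.  ] r only [132.56]
top (np.int32(43), array([263.28, 209.49]), array([261, 204,   5,  12], dtype=int32)) r,dx [132.65   0.  ] r only [132.65]
128 [339.29 200.12] [340.49 200.77]
132 [340.4  199.48] [341.6  200.12]
136 [341.51 198.83] [342.71 199.48]
```

View pics/e.png

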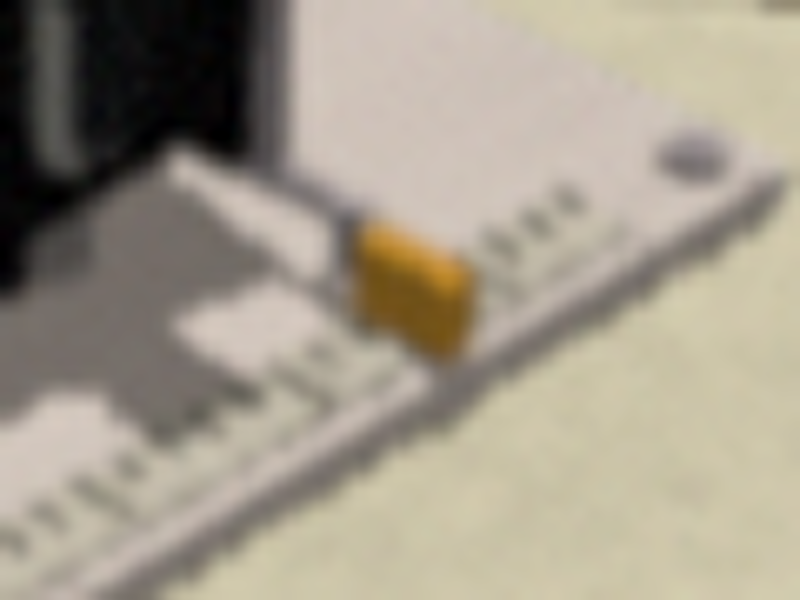

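The pointer tip (about 345,240) meets the near side of the brass rider (358–475). To judge the last few millimetres I'll overlay the predicted outlines.

```bash
cat > o.py <<'E'
exec(open('b.py').read().split('for c in S:')[0])
s=S['scene']; o=np.array([328,188]); k=25
im=cv2.resize(np.clip(s['img'][188:212,328:360,::-1]*1.8,0,255).astype('uint8'),None,fx=k,fy=k,interpolation=0)
def P(q): return ((proj(s,g2w(q))-o+.5)*k)
def box(x0,x1,y0,y1,z0,z1,col,im):
    q=[P((x,32+y,z)) for x in(x0,x1) for y in(y0,y1) for z in(z0,z1)]
    for i in range(8):
        for b in(1,2,4):
            if not i&b: cv2.line(im,tuple(map(int,q[i])),tuple(map(int,q[i|b])),col,1,16)
box(60,84,129.3,137.3,12,30,(255,0,0),im)
d=131.75; box(36,56,d-3,d+3,17,23,(0,200,0),im)
cv2.imwrite('pics/f.png',im)
g=s['img'].astype(int); print(g[194:206,335:353].sum(2)//3)
E
python3 o.py
```

```text
[[ 79  71  67  73  83  95  98 102 108 109 109 110 109 109 109 109 110 110]
 [102  94  82  73  74  87  83  88 100 108 108 109 109 109 110 110 109 110]
 [108 107 102  93  78  63  60  75  87 100 106 109 109 109 110 108 103 105]
 [105 109 109 106  89  58  51  67  76  85  94 102 107 109 109 104  92  90]
 [ 92 105 110 108  89  58  47  56  64  70  79  85  95 100  99 100  88  78]
 [ 76  94 106 105  84  57  45  44  48  57  63  70  78  83  79  88  92  90]
 [ 76  80  92  93  78  66  52  43  41  43  48  53  65  72  67  70  83  89]
 [ 96  86  75  71  68  72  60  44  40  40  41  42  51  60  56  63  79  82]
 [108 103  88  79  70  67  57  45  41  39  40  39  43  46  47  64  87  90]
 [111 110 107 101  86  71  59  46  43  42  41  40  40  43  44  62  85  93]
 [111 111 111 107 100  85  65  51  51  48  42  41  41  42  48  68  91 100]
 [110 109 105  96  96  96  85  73  74  70  52  42  40  43  52  79  94  92]]
```

View pics/f.png

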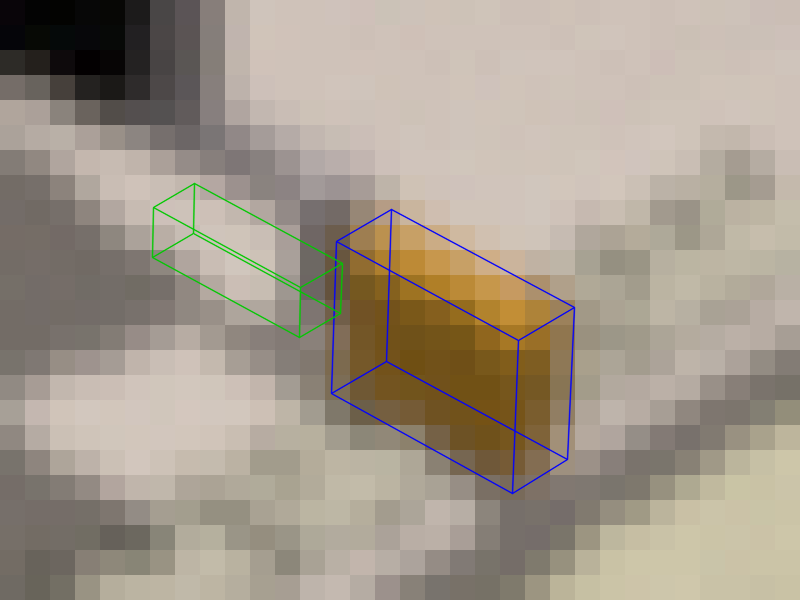

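```bash
cat > c.py <<'E'
exec(open('b.py').read().split('for c in S:')[0])
print(old['scene'].astype(int)[213:227,293:308].sum(2)//3)
for y in(-3,3):
  for z in(17,23): print(y,z,proj(S['scene'],g2w((56,32+y,z))))
print(old['top'].astype(int)[203:214,322:336].sum(2)//3)
for x in(50,56): print([proj(S['top'],g2w((x,32+y,23))) for y in(-3,3)])
E
python3 c.py
```

```text
[[ 11  30  46  60  81 102 108 107 107 107 107 107 107 107 107]
 [ 36  44  54  69  84  97 103 105 107 106 107 106 106 106 107]
 [ 71  67  64  70  76  84  91  99 103 105 106 107 107 107 107]
 [100  93  81  72  69  71  77  86  94 100 104 107 107 107 108]
 [103 105 101  92  78  67  66  76  83  88  97 105 108 107 107]
 [ 90 101 105 104  98  83  71  67  70  69  84 102 107 106 107]
 [ 70  88  95 102 104 101  90  66  52  54  78 100 107 106 106]
 [ 60  66  73  89 103 107 101  74  50  50  77  99 107 106 106]
 [ 72  65  60  71  90 103 101  79  52  50  77 101 106 105 106]
 [ 93  82  66  62  71  89  97  80  55  55  81 102 107 105 102]
 [105  99  84  76  66  70  82  74  63  66  91 103 104 103  98]
 [105 104 101  96  81  66  66  65  70  76  97 102  93  93  96]
 [104 103 104 104  98  85  76  67  65  77  96  96  81  73  83]
 [104 104 104 105 106 102  98  84  79  85  95  97  88  71  68]]
-3 17 [300.18 223.92]
-3 23 [300.11 221.83]
3 17 [302.09 222.81]
3 23 [302.03 220.72]
[[118 117 111  87  94 117 116 116 114 114 112 117 116 117]
 [116 118 109  80  80 114 117 114 115 115 113 114 115 114]
 [116 118 115 105  81 114 116 117 113 115 115 112 112 108]
 [113 114 115 108  89 113 118 111 109 118 118 118 119 117]
 [114 100  99 115 119 115 116 115 116 119 120 120 118 120]
 [120 120 117 120 118 115 103 111 102 119 121 122 120 120]
 [119 121 120 120 116 104 113 115  98 118 119 118 118 118]
 [120 119 121 119 115  96  97  95 100 120 121 120 120 120]
 [119 118 119 120 120 113  98  97 103 115 121 119 121 117]
 [122 121 122 121 123 116  97  98  93  90 117 117 117 117]
 [118 119 118 118 119 115 101 101  93  93 118 118 118 118]]
[array([331.02, 211.35]), array([328.09, 211.79])]
[array([330.58, 208.42]), array([327.65, 208.86])]
```

step_arm([
  {"dx": 0.02, "dy": 0, "dz": 0, "wx": 0, "wy": 0, "wz": 0},
  {"dx": 0.02, "dy": 0, "dz": 0, "wx": 0, "wy": 0, "wz": 0},
  {"dx": 0.02, "dy": 0, "dz": 0, "wx": 0, "wy": 0, "wz": 0},
  {"dx": 0.02, "dy": 0, "dz": 0, "wx": 0, "wy": 0, "wz": 0},
])

```text
time: 7.45
ee_pos: [457.8, 135.9, 67.5]
ee_rot: [0.001, 0.644, 0.765, -0.0]
contact_force: [-3.8, -4.0, 9.1]
gripper_width: 0.422
finger_force: 28.5
```

```bash
python3 -c "
from h import *
s=ctrl.state();print(s['time'],'travel',np.hypot(*(np.array(s['ee_pos'])-[481.4,6,0])[:2]),s['gripper_width'],s['finger_force'],s['contact_force'])
print(hand_in())"
```

```text
7.45 travel 132.07075578599202 0.4222105080045056 28.455491289496422 [-3.82247368 -3.97672792  9.10187923]
the job is handed in; nothing more can be done
None
```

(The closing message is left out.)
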